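# Put the balance weights back in their case

## Task

Pick out the four knobbed steel balance weights and put them back in the wooden case one after another, each standing upright on the floor of the round pocket made for its size: the largest weight in the largest pocket, and so on down to the smallest in the smallest. The two plain steel rings with a hole through them are not weights; leave them where they are.

Things in the scene. Friction and masses are not known exactly. Their poses are not given: they have to be found in the camera images.
- weight_large_mid (a point): the largest of the four bare steel balance weights, about 500 g: a round body 56 mm across and 24 mm high, a thin neck 4 mm high, then a round knob 22 mm across and 16 mm high to lift it by; 44 mm high in all. Stands loose on the bench. This point is on its axis, half-way up (22 mm above its underside); z is its axis, up.
- pocket_large_floor (a point): centre of the floor of the largest pocket: a round hole 68 mm across (12 mm wider than its weight) and 9 mm deep, with a 3 mm chamfer, lined grey, in the middle of a fixed square beech insert of 88 mm. The four inserts lie two by two, 90 mm apart between centres, in a low dark wooden case, 196 mm square, whose rim is 26 mm above the bench; the floor is 15 mm and the insert's top 24 mm above the bench. z is up, x and y run along the insert's sides.
- weight_medium_mid (a point): the second largest of the four bare steel balance weights, about 220 g: a round body 42 mm across and 22 mm high, a thin neck 4 mm high, then a round knob 20 mm across and 16 mm high to lift it by; 42 mm high in all. Stands loose on the bench. This point is on its axis, half-way up (21 mm above its underside); z is its axis, up.
- pocket_medium_floor (a point): centre of the floor of the second largest pocket: a round hole 54 mm across (12 mm wider than its weight) and 9 mm deep, with a 3 mm chamfer, lined grey, in the middle of a fixed square beech insert of 88 mm. The four inserts lie two by two, 90 mm apart between centres, in a low dark wooden case, 196 mm square, whose rim is 26 mm above the bench; the floor is 15 mm and the insert's top 24 mm above the bench. z is up, x and y run along the insert's sides.
- weight_small_mid (a point): the second smallest of the four bare steel balance weights, about 100 g: a round body 30 mm across and 20 mm high, a thin neck 4 mm high, then a round knob 16 mm across and 15 mm high to lift it by; 39 mm high in all. Stands loose on the bench. This point is on its axis, half-way up (19.5 mm above its underside); z is its axis, up.
- pocket_small_floor (a point): centre of the floor of the second smallest pocket: a round hole 42 mm across (12 mm wider than its weight) and 9 mm deep, with a 3 mm chamfer, lined grey, in the middle of a fixed square beech insert of 88 mm. The four inserts lie two by two, 90 mm apart between centres, in a low dark wooden case, 196 mm square, whose rim is 26 mm above the bench; the floor is 15 mm and the insert's top 24 mm above the bench. z is up, x and y run along the insert's sides.
- weight_smallest_mid (a point): the smallest of the four bare steel balance weights, about 50 g: a round body 20 mm across and 18 mm high, a thin neck 4 mm high, then a round knob 13 mm across and 14 mm high to lift it by; 36 mm high in all. Stands loose on the bench. This point is on its axis, half-way up (18 mm above its underside); z is its axis, up.
- pocket_smallest_floor (a point): centre of the floor of the smallest pocket: a round hole 32 mm across (12 mm wider than its weight) and 9 mm deep, with a 3 mm chamfer, lined grey, in the middle of a fixed square beech insert of 88 mm. The four inserts lie two by two, 90 mm apart between centres, in a low dark wooden case, 196 mm square, whose rim is 26 mm above the bench; the floor is 15 mm and the insert's top 24 mm above the bench. z is up, x and y run along the insert's sides.
- collar_wide_mid (a point): a plain steel shaft collar, no weight: a ring 46 mm across with a 22 mm hole right through, 18 mm high, no knob, loose on the bench among the weights; stays where it is. This point is on its axis, half-way up; z is its axis, up.
- collar_narrow_mid (a point): a plain steel shaft collar, no weight: a ring 32 mm across with a 14 mm hole right through, 20 mm high, no knob, loose on the bench among the weights; stays where it is. This point is on its axis, half-way up; z is its axis, up.
Not all that is in view belongs to the job. Leave any orange look-alike of the part that bears weight_smallest_mid alone.

How it is judged:
By the outcome, as a careful person would: the job done as asked, in the order asked, and still so for the second after the job is handed in, with the robot touching nothing.
It also fails if it takes over 102 s, if anything falls off the work surface, if the arm or the gripper's body presses on something with over 40 N, if the wrist force passes 120 N, or if a joint passes its speed limit or range.

## Robot

A 6-joint arm with a two-finger parallel gripper is mounted at the origin on a cart in front of the work surface, level with it; the furniture and walls round the work are solid. World frame = base frame: x ahead of the robot, y to its left, z up, the work surface at z = 0. Lengths are in m, angles in rad, forces in N, time in s.
With the tool pointing down it reaches from about 0.3 to 0.75 m from the base axis. Payload 8.5 kg.
Tool frame: the origin (TCP) lies midway between the tips of the shut fingers; the grasp point (between the pads) lies 19 mm behind it; z points along the fingers, x is the direction in which the jaws open and shut, and the axes are right-handed (so a half turn about z gives the same grasp; the last joint's range is limited). The gripper opens to 85 mm and grips with 20 to 120 N. Pads are 22 mm wide; open, the fingers measure 114 mm over their backs; the gripper's body (76 mm by 85 mm) begins 54 mm behind the grasp point. The pads swing forward as they close: fully open they stand 13 mm farther back than shut.
Start: joints at [1.007, 0.381, 1.297, -0, 1.464, -0.215], TCP at [0.188, 0.517, 0.231] pointing down, gripper open.
Joint ranges: [-3.11, 3.11], [-0.89, 2.33], [0.22, 2.48], [-1.42, 4.56], [0.17, 2.85], [-2.88, 2.88]. Speed limits (rad/s): [2.39, 2.39, 3.14, 3.14, 3.14, 3.14].

## Interface

Orientations are given as [roll, pitch, yaw] about the fixed x, y, z axes, in that order (R = Rz(yaw) Ry(pitch) Rx(roll)).
In Python, from workcell import ctrl, capture, search_frame, trace gives the robot as it stands.
- The arm moves only by the tool jog_arm, never from a script. Its arguments are lists of equal length, an entry for each row: "xyz": the shift along the world's x, y, z in cm, a list of three; "dr": the turn, a rotation vector about the world's x, y, z in rad, a list of three. A call has 1 to 12 rows; each row is the pose to reach, as a shift and turn from the pose measured when the call began; what a row does not reach only later rows make up. A row lasts 1/12 s, in which the tool goes at most 41.7 mm and 7.16 degrees, less where a joint would pass 70% of its speed; a pose out of reach is approached as far as the arm can. A call with a gripper value outside its range is refused whole. "jaw" is the opening in per cent of the stroke, from 0 (shut) to 100 (fully open), set as the call begins (left out, the last holds). The fingers move at their own pace and stop on an object; the grip force is fixed at half the most. Time passes only in rows, so rows that repeat a pose let the fingers close. It gives the time, the measured TCP pose, the force and the opening at its end, in the units of the state.
- ctrl.state(): the state, without advancing time (a new reading comes with each control period).
- capture(name): name is "scene" or "side" or "wrist"; returns a dict with "img" (384x512x3 uint8, red, green, blue), "range_z" (384x512 float32, m along the optical axis (not along the pixel's ray), 0 where there is no reading), "K" (3x3 intrinsics, pixels), "rvec" (rotation vector, rad) and "tvec" (3), from world to camera coordinates, as OpenCV has them. Camera axes: x right, y down, z forward; pixel columns grow to the right and rows downward; lengths in m; the calibration is good to about 2 mm. A picture is of the moment at which its call begins.
- ctrl.close_job(): hands the job in, once; it reports no verdict.
Trained networks look in a picture, given as the dict that the camera call returned (one of the last four; its "shot" number tells which), for a name from the list of things; names that differ only in an ending like _2 or _b are one class to them, and where a whole thing is asked for, a point or a joint stands for the part that bears it (a point fixed in the world has none). Each returns a list of dicts, best first, with "p" (0 to 1); they miss things now and then, are a little off and sometimes report something else, mostly with a low value. They report only what shows in the picture. A call takes as long as a camera call. They do not tell look-alikes from the thing itself.
- search_frame(thing, picture): "centre" ([column, row] in pixels, amid what is visible of it).
- trace(thing, picture): "region" (384x512 bool, what is visible of it) and "centre" ([column, row] in pixels, amid what is visible of it).
The state is a dict: "clock": time; "joint_pos": joint angles; "joint_vel": joint speeds; "joint_efforts": joint torques, N m; "tool_pos": TCP position; "tcp_rot": TCP orientation; "ft_force": force on the tool from outside, world axes, zero at the start; "moment": the same for the moment, N m; "width": finger opening in m.
Only numpy, scipy, OpenCV 4.12 (cv2) and the standard library are available. Lean on these libraries where they do the work, as an engineer would, in place of code of your own. Each camera call takes 0.05 s, during which the arm holds its last target.

## Working session

There is one attempt and no reset: what is moved stays moved. The work goes in short steps, Python scripts to look and compute and a tool call to move; the robot and the scene stay as the last step left them, time stands still between calls to the robot, and variables do not carry over. Pictures are saved under pics/ and viewed, and the job is handed in when it is done.

Besides the shell and the picture viewer there is one more tool, called after "Call:" by a JSON object that holds its "fn" and its "kwargs", one argument or row to a line. jog_arm: Moves the arm, as the interface text tells. Its arguments: {"type":"object","properties":{"xyz":{"type":"array","items":{"type":"array","items":{"type":"number"}}},"dr":{"type":"array","items":{"type":"array","items":{"type":"number"}}},"jaw":{"type":"number"}},"required":["xyz","dr"]}

```bash
mkdir -p pics; ls
cat > h.py <<'E'
import numpy as np,cv2
from workcell import ctrl,capture,search_frame,trace
def pose(c):
    R,_=cv2.Rodrigues(np.array(c['rvec'],float)); return R,np.array(c['tvec'],float).reshape(3)
def world(c):
    R,t=pose(c);K=np.array(c['K']);z=c['range_z'];v,u=np.mgrid[:z.shape[0],:z.shape[1]]
    P=np.stack([(u-K[0,2])*z/K[0,0],(v-K[1,2])*z/K[1,1],z],-1)
    W=(P-t)@R; W[z==0]=np.nan; return W
def proj(c,p):
    return cv2.projectPoints(np.array(p,float).reshape(-1,3),np.array(c['rvec'],float),np.array(c['tvec'],float),np.array(c['K']),None)[0].reshape(-1,2)
def ray(c,uv,z):
    R,t=pose(c);K=np.array(c['K']);d=R.T@np.linalg.inv(K)@np.array([uv[0],uv[1],1.]);o=-R.T@t
    return o+d*(z-o[2])/d[2]
def save(c,n): cv2.imwrite('pics/'+n+'.png',c['img'][:,:,::-1])
E
python3 - <<'E'
from h import *
s=ctrl.state();print(s)
for n in('scene','side','wrist'):
    c=capture(n);save(c,n+'0');R,t=pose(c);print(n,-R.T@t,c['K'][0])
    for th in ['weight_large_mid','weight_medium_mid','weight_small_mid','weight_smallest_mid','collar_wide_mid','collar_narrow_mid','pocket_large_floor','pocket_medium_floor','pocket_small_floor','pocket_smallest_floor']:
        for d in search_frame(th,c)[:3]:
            print(th,np.round(d['centre']),round(d['p'],2),np.round(ray(c,d['centre'],.022),3))
E
```

```text
pics
{'clock': 0.0, 'joint_pos': array([ 1.00671987e+00,  3.81191496e-01,  1.29824881e+00,  1.02824109e-07,
        1.46359610e+00, -2.15309889e-01]), 'joint_vel': array([-1.67384331e-04, -2.96793742e-05,  1.06514106e-03, -4.06930025e-04,
        1.58461689e-04,  3.20745544e-04]), 'joint_efforts': array([-5.31318638e-04, -4.48473680e+01, -2.31280303e+01, -1.84641185e-04,
        4.84913835e-03, -1.61253325e-05]), 'tool_pos': array([0.18780588, 0.51663516, 0.23071823]), 'tcp_rot': array([-3.14128410e+00,  1.41039177e-03,  1.22202997e+00]), 'ft_force': array([ 0.14105259, -0.60699901, -0.58970565]), 'moment': array([-0.05668648,  0.07648905, -0.0085286 ]), 'width': 0.08545756355996466}
scene [ 0.05126628 -0.75088221  0.51958633] [392.90551907   0.         250.18424132]
weight_large_mid [297. 247.] 0.73 [ 0.514 -0.13   0.022]
weight_medium_mid [236. 232.] 0.72 [ 0.422 -0.003  0.022]
weight_small_mid [271. 226.] 0.5 [ 0.514 -0.019  0.022]
weight_smallest_mid [324. 282.] 0.57 [ 0.49  -0.262  0.022]
weight_smallest_mid [190. 179.] 0.24 [0.448 0.373 0.022]
collar_wide_mid [269. 226.] 0.75 [
[... 859 characters left out ...]
_mid [267. 247.] 0.65 [ 0.416 -0.105  0.022]
weight_smallest_mid [347. 277.] 0.58 [ 0.477 -0.272  0.022]
collar_wide_mid [275. 219.] 0.64 [ 0.504 -0.025  0.022]
collar_narrow_mid [321. 289.] 0.63 [ 0.414 -0.266  0.022]
pocket_large_floor [202. 161.] 0.59 [0.542 0.391 0.022]
pocket_medium_floor [175. 168.] 0.72 [0.446 0.387 0.022]
pocket_small_floor [197. 179.] 0.62 [0.462 0.278 0.022]
pocket_smallest_floor [221. 170.] 0.71 [0.552 0.292 0.022]
wrist [0.10984493 0.54599657 0.37423519] [295.80817883   0.         254.35297541]
pocket_medium_floor [216. 338.] 0.79 [0.424 0.371 0.022]
pocket_small_floor [179. 352.] 0.52 [0.43  0.305 0.022]
pocket_smallest_floor [214. 340.] 0.42 [0.428 0.366 0.022]
```

View pics/scene0.png

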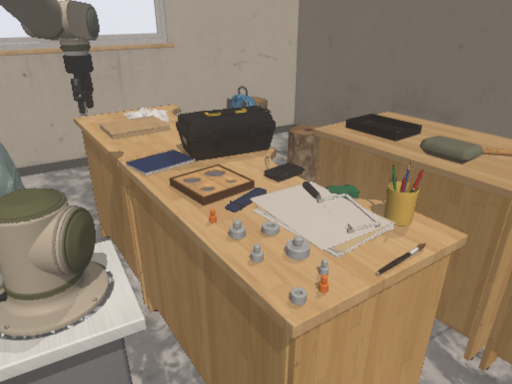

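View pics/side0.png

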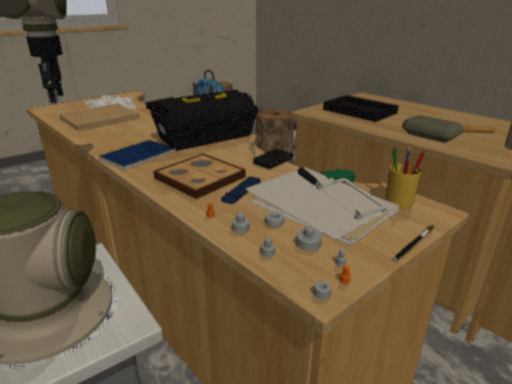

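View pics/wrist0.png

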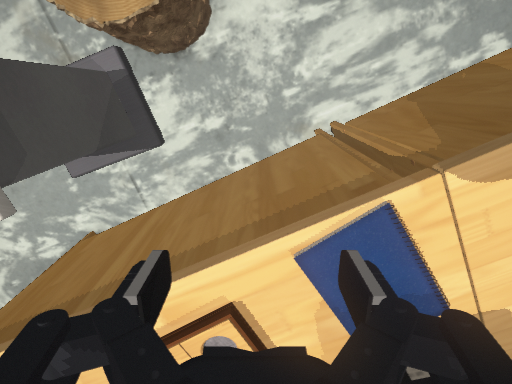

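Run:
```python
from h import *
c=capture('scene')
x=c['img'][120:320,170:370,::-1];cv2.imwrite('pics/crop0.png',cv2.resize(x,None,fx=3,fy=3,interpolation=cv2.INTER_CUBIC))
```

```text
(no output)
```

View pics/crop0.png

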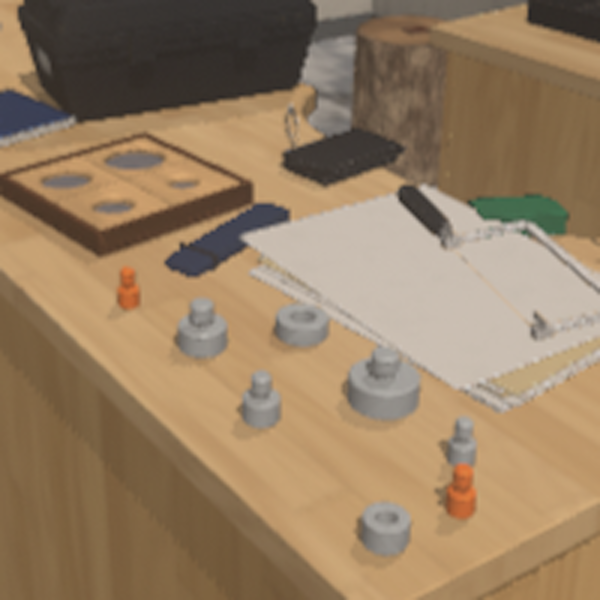

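Steel weights in the scene image: large (298,247), medium (237,231), small (257,254), smallest (324,268). The rings are at (271,228) and (299,296), and the orange look-alikes at (213,215) and (324,283). The case is at (212,183). Next I'll measure them from the range data.

Run:
```python
from h import *
from scipy.optimize import least_squares
for n in('scene','side'):
    c=capture(n);W=world(c);im=c['img'].astype(int)
    ok=(W[...,0]>.3)&(W[...,0]<.7)&(W[...,1]>-.45)&(W[...,1]<.45)
    b=W[ok&(abs(W[...,2])<.008)];print(n,'bench z',np.median(b[:,2]))
    m=(ok&(W[...,2]>.006)&(W[...,2]<.08)&(W[...,1]<.15)).astype(np.uint8)
    k,lab,st,ce=cv2.connectedComponentsWithStats(m,connectivity=4)
    for i in range(1,k):
        if 25<st[i,4]<2500:
            q=W[lab==i];col=im[lab==i].mean(0)
            print(ce[i].round(),st[i,4],'mid',((q.max(0)+q.min(0))/2).round(3),'ext',np.ptp(q,axis=0).round(3),'zmax',q[:,2].max().round(3),'top',q[q[:,2]>q[:,2].max()-.005].mean(0).round(3),col.round())
    for th in ['weight_large_mid','weight_medium_mid','weight_small_mid','weight_smallest_mid']:
        for d in trace(th,c)[:2]:
            print(th,np.round(d['centre']),round(d['p'],2),d['region'].sum())
    # pockets: ray to floor z=.015
    for th in ['pocket_large_floor','pocket_medium_floor','pocket_small_floor','pocket_smallest_floor']:
        for d in trace(th,c)[:2]: print(th,np.round(d['centre']),round(d['p'],2))
    # case insert top
    q=W[ok&(W[...,1]>.15)&(W[...,2]>.02)&(W[...,2]<.032)]
    print('case',len(q),q.min(0).round(3),q.max(0).round(3),cv2.minAreaRect(q[:,:2].astype(np.float32)))
    g=(abs(im-im.mean(-1,keepdims=True)).max(-1)<20)&(W[...,1]>.15)&(W[...,2]>.008)&(W[...,2]<.022)&ok
    k,lab,st,ce=cv2.connectedComponentsWithStats(g.astype(np.uint8))
    for i in range(1,k):
        if st[i,4]>15: q=W[lab==i]; print('grey',ce[i].round(),st[i,4],((q.max(0)+q.min(0))/2).round(3),np.ptp(q,axis=0).round(3))
```

```text
scene bench z -0.00039170940324899123
[238. 206.] 136 mid [0.506 0.136 0.012] ext [0.077 0.028 0.013] zmax 0.019 top [0.505 0.142 0.015] [72. 70. 76.]
[213. 216.] 72 mid [0.41  0.111 0.021] ext [0.018 0.019 0.031] zmax 0.037 top [0.41  0.11  0.035] [185. 104.  57.]
[237. 229.] 222 mid [0.435 0.014 0.025] ext [0.042 0.042 0.038] zmax 0.044 top [0.434 0.014 0.042] [147. 142. 136.]
[257. 253.] 172 mid [ 0.424 -0.101  0.023] ext [0.028 0.029 0.034] zmax 0.04 top [ 0.424 -0.102  0.038] [147. 141. 134.]
[390. 266.] 130 mid [ 0.658 -0.274  0.011] ext [0.078 0.018 0.01 ] zmax 0.016 top [ 0.67  -0.274  0.013] [77. 66. 56.]
[324. 276.] 241 mid [ 0.505 -0.241  0.022] ext [0.054 0.063 0.031] zmax 0.037 top [ 0.505 -0.241  0.035] [168. 122.  93.]
[298. 295.] 218 mid [ 0.427 -0.261  0.014] ext [0.032 0.033 0.016] zmax 0.022 top [ 0.426 -0.262  0.02 ] [150. 145. 139.]
weight_large_mid [298. 249.] 0.61 492
weight_medium_mid [236. 234.] 0.72 234
weight_small_mid [258. 252.] 0.72 174
weight_small_mid [268. 225.] 0.42 207
weight_smallest_mid [326. 281.] 0.44 120
pocket_large_floor [213. 175.] 0.55
pock
[... 1990 characters left out ...]
ket_medium_floor [173. 167.] 0.76
pocket_medium_floor [272. 218.] 0.44
pocket_small_floor [199. 179.] 0.78
pocket_smallest_floor [219. 173.] 0.92
pocket_smallest_floor [323. 287.] 0.41
case 1644 [0.385 0.15  0.02 ] [0.7   0.445 0.029] ((0.5563820004463196, 0.2830846905708313), (0.2957879900932312, 0.310463547706604), 10.434418678283691)
grey [258. 161.] 41 [0.695 0.298 0.015] [0.01  0.044 0.013]
grey [201. 163.] 88 [0.537 0.389 0.016] [0.058 0.055 0.005]
grey [178. 172.] 62 [0.45  0.37  0.016] [0.048 0.037 0.005]
grey [199. 183.] 371 [0.497 0.307 0.015] [0.224 0.192 0.014]
grey [243. 186.] 312 [0.543 0.183 0.015] [0.153 0.065 0.014]
grey [197. 181.] 34 [0.466 0.281 0.016] [0.031 0.023 0.004]
```

Run:
```python
from h import *
for n in('scene','side'):
    c=capture(n);W=world(c)
    for y0 in np.arange(-.4,.8,.1):
        s=(W[...,0]>.2)&(W[...,0]<1)&(W[...,1]>y0)&(W[...,1]<y0+.1)&(W[...,2]>.06)&(W[...,2]<.5)
        q=W[s]
        if len(q)>5: print(n,y0.round(1),len(q),'x',q[:,0].min().round(3),q[:,0].max().round(3),'zmax',q[:,2].max().round(3))
    d=trace('weight_large_mid',c)[0];q=W[d['region']];q=q[q[:,2]>.006]
    print(d['centre'],((q.max(0)+q.min(0))/2).round(3),np.ptp(q,axis=0).round(3),q[q[:,2]>.034].mean(0).round(3))
```

```text
scene -0.2 749 x 0.808 0.891 zmax 0.151
scene -0.1 138 x 0.822 0.877 zmax 0.147
scene 0.4 651 x 0.2 0.258 zmax 0.5
scene 0.5 2565 x 0.2 0.878 zmax 0.495
scene 0.6 642 x 0.518 0.882 zmax 0.163
scene 0.7 67 x 0.525 0.861 zmax 0.153
[295.8, 250.5] [ 0.519 -0.128  0.026] [0.053 0.054 0.04 ] [ 0.517 -0.13   0.041]
side -0.2 724 x 0.808 0.888 zmax 0.145
side -0.1 182 x 0.819 0.89 zmax 0.146
side 0.4 571 x 0.2 0.252 zmax 0.484
side 0.5 2782 x 0.2 0.876 zmax 0.461
side 0.6 814 x 0.515 0.878 zmax 0.164
side 0.7 114 x 0.523 0.86 zmax 0.154
[308.5, 237.2] [ 0.523 -0.12   0.026] [0.065 0.067 0.039] [ 0.516 -0.127  0.041]
```

Call:
{"fn": "jog_arm", "kwargs": {
  "xyz": [
    [4,-2,1],
    [8,-4.5,1.5],
    [12,-7,2],
    [16,-9,2],
    [20,-11.5,2],
    [24,-14,2],
    [28,-16,2],
    [32,-18.5,2],
    [35,-20,2],
    [36,-20.7,2],
    [36,-20.7,2],
    [36,-20.7,2]
  ],
  "dr": [
    [0,0,0],
    [0,0,0],
    [0,0,0],
    [0,0,0],
    [0,0,0],
    [0,0,0],
    [0,0,0],
    [0,0,0],
    [0,0,0],
    [0,0,0],
    [0,0,0],
    [0,0,0]
  ],
  "jaw": 50
}}

```text
clock: 3.8
tool_pos: [0.5495, 0.3084, 0.2504]
tcp_rot: [-3.141, 0.001, 1.219]
ft_force: [0.8, 0.1, 0.4]
width: 0.043
```

```bash
cat > case.py <<'E'
from h import *
import sys
s=ctrl.state();print(s['clock'],s['tool_pos'].round(4),s['tcp_rot'].round(3),s['ft_force'].round(1),s['width'])
c=capture('wrist');save(c,sys.argv[1]);W=world(c)
for th in ['pocket_large_floor','pocket_medium_floor','pocket_small_floor','pocket_smallest_floor']:
    for d in trace(th,c)[:2]:
        m=d['region'];q=W[m];print(th,np.round(d['centre']),round(d['p'],2),m.sum(),ray(c,d['centre'],.015).round(4),np.nanmedian(q[:,2]).round(4))
E
python3 case.py wrist1
```

```text
3.8 [0.5495 0.3084 0.2504] [-3.141e+00  1.000e-03  1.219e+00] [0.8 0.1 0.4] 0.042955704127814236
pocket_large_floor [307. 126.] 0.61 5294 [0.5347 0.3854 0.015 ] 0.0224
pocket_medium_floor [270.  60.] 0.87 6614 [0.4461 0.3671 0.015 ] 0.0238
pocket_medium_floor [210. 100.] 0.36 5642 [0.4633 0.2824 0.015 ] 0.024
pocket_small_floor [208. 102.] 0.94 5848 [0.4649 0.2789 0.015 ] 0.024
pocket_smallest_floor [244. 163.] 0.74 4693 [0.5519 0.2944 0.015 ] 0.0241
```

View pics/wrist1.png

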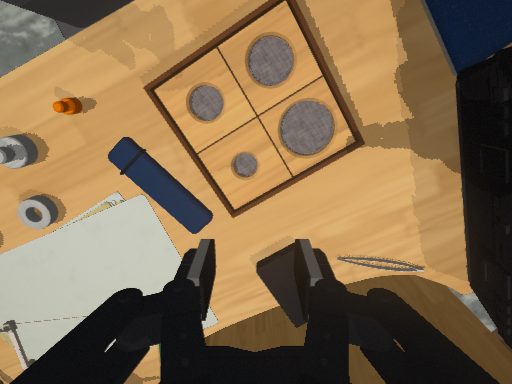

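The case shows all four pockets clearly: large (307,127), medium (270,60), small (207,102), smallest (245,164). I'll refine their centres from the floor depth and the insert geometry.

Run:
```python
from h import *
c=capture('wrist');W=world(c)
n={}
for k,u in dict(large=(307,127),medium=(270,60),small=(207,102),smallest=(245,164)).items():
    p=c['img'].astype(int);m=((p.max(-1)-p.min(-1)<30)&(p.max(-1)<170)).astype(np.uint8)
    kk,lab,st,ce=cv2.connectedComponentsWithStats(m,connectivity=4);l=lab[u[1],u[0]]
    q=W[lab==l];cn,_=cv2.findContours((lab==l).astype(np.uint8),0,2);e=cv2.fitEllipse(max(cn,key=len))
    n[k]=ray(c,e[0],np.nanmedian(q[:,2]));print(k,st[l,4],e,n[k].round(4))
    a=ray(c,(e[0][0]-e[1][0]/2,e[0][1]),.015)-ray(c,(e[0][0]+e[1][0]/2,e[0][1]),.015);print('dia',np.linalg.norm(a).round(4))
print(n['large']-n['medium'],n['smallest']-n['small'],n['small']-n['medium'],n['smallest']-n['large'],sum(n.values())/4)
R,t=pose(c);print('cam',-R.T@t,R[2])
```

```text
large 2166 ((304.7066345214844, 129.65606689453125), (50.1939582824707, 53.22846221923828), 37.99976348876953) [0.5353 0.3836 0.0157]
dia 0.0636
medium 1668 ((269.0709228515625, 63.472442626953125), (43.39729309082031, 47.13545608520508), 4.047036170959473) [0.4471 0.3663 0.0157]
dia 0.0513
small 864 ((205.54055786132812, 104.48358917236328), (31.0911865234375, 33.62594985961914), 159.53501892089844) [0.4645 0.2777 0.0157]
dia 0.0383
smallest 385 ((243.84423828125, 166.0701904296875), (20.94686508178711, 21.93982696533203), 103.1561508178711) [0.5534 0.2947 0.0158]
dia 0.0276
[8.81576681e-02 1.73155766e-02 2.53100297e-07] [0.0888864 0.0169895 0.0001196] [ 1.73282008e-02 -8.85919549e-02 -5.12709618e-05] [ 1.80569281e-02 -8.89180331e-02  6.80781350e-05] [0.5000665  0.33057843 0.01574948]
cam [0.46875882 0.33974933 0.39465138] [ 0.305726   -0.10999095 -0.945745  ]
```

Call:
{"fn": "jog_arm", "kwargs": {
  "xyz": [
    [0,-4,0],
    [0,-8,0],
    [0,-12,0],
    [0,-16,0],
    [0,-20,0],
    [0,-24,0],
    [0,-28,0],
    [0,-32,-1],
    [0,-36,-2],
    [0,-40,-4],
    [0,-42,-5],
    [0,-42,-5]
  ],
  "dr": [
    [0,0,0],
    [0,0,0],
    [0,0,0],
    [0,0,0],
    [0,0,0],
    [0,0,0],
    [0,0,0],
    [0,0,0],
    [0,0,0],
    [0,0,0],
    [0,0,0],
    [0,0,0]
  ],
  "jaw": 50
}}

```text
clock: 5.1
tool_pos: [0.546, -0.1124, 0.1994]
tcp_rot: [-3.138, 0.0, 1.22]
ft_force: [-0.7, 0.1, -0.5]
width: 0.0429
```

```bash
cat > w.py <<'E'
from h import *
import sys
s=ctrl.state();print(s['clock'],s['tool_pos'].round(4),s['tcp_rot'].round(3),s['ft_force'].round(1),s['width'])
c=capture('wrist');save(c,sys.argv[1]);W=world(c)
# blobs above bench
ok=(W[...,2]>.008)&(W[...,2]<.05)&(np.mgrid[:384,:512][0]<330)
k,lab,st,ce=cv2.connectedComponentsWithStats(ok.astype(np.uint8),connectivity=4)
for i in range(1,k):
    if 80<st[i,4]<8000:
        q=W[lab==i];zm=np.percentile(q[:,2],98);t=q[q[:,2]>zm-.003]
        (x,y),r=cv2.minEnclosingCircle(t[:,:2].astype(np.float32))
        print(ce[i].round(),st[i,4],'mid',((q.max(0)+q.min(0))/2).round(4)[:2],np.ptp(q,axis=0).round(3)[:2],'zm',zm.round(4),'top',round(x,4),round(y,4),'d',round(2*r,4),'meantop',t.mean(0)[:2].round(4),c['img'][lab==i].mean(0).round())
E
python3 w.py wrist2
```

```text
5.1 [ 0.546  -0.1124  0.1994] [-3.138  0.     1.22 ] [-0.7  0.1 -0.5] 0.042945038120504375
[342.  20.] 1652 mid [0.4363 0.02  ] [0.039 0.042] zm 0.0434 top 0.435 0.0197 d 0.02 meantop [0.4351 0.0194] [119. 117. 111.]
[227.  53.] 776 mid [ 0.4255 -0.0966] [0.029 0.03 ] zm 0.0404 top 0.4257 -0.0968 d 0.0155 meantop [ 0.4257 -0.0964] [123. 119. 112.]
[340. 110.] 1252 mid [ 0.5186 -0.0045] [0.045 0.045] zm 0.0198 top 0.5186 -0.0043 d 0.0456 meantop [ 0.5181 -0.0043] [133. 129. 122.]
[ 88. 111.] 788 mid [ 0.4269 -0.2575] [0.031 0.032] zm 0.0215 top 0.427 -0.2576 d 0.0319 meantop [ 0.4268 -0.2574] [117. 115. 109.]
[237. 150.] 2062 mid [ 0.5201 -0.1226] [0.056 0.055] zm 0.045 top 0.5203 -0.1227 d 0.022 meantop [ 0.52   -0.1224] [129. 126. 119.]
[115. 165.] 355 mid [ 0.4887 -0.2561] [0.019 0.017] zm 0.0371 top 0.4895 -0.2577 d 0.0128 meantop [ 0.4888 -0.2573] [134.  63.   4.]
[164. 180.] 305 mid [ 0.5239 -0.2131] [0.019 0.017] zm 0.0371 top 0.5238 -0.2141 d 0.0124 meantop [ 0.5237 -0.2138] [104. 100.  94.]
[163. 272.] 144 mid [ 0.6366 -0.2725] [0.033 0.012] zm 0.0118 top 0.6366 -0.2726 d 0.0337 meantop [ 0.639  -0.2726] [27. 25. 24.]
```

View pics/wrist2.png

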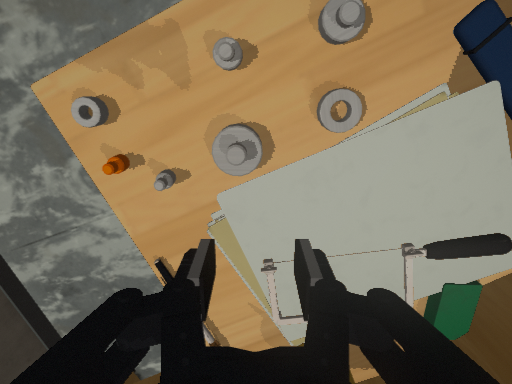

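Every size matches the spec. The four steel-coloured knobbed ones are the weights: large (237,150), medium (342,20), small (227,53) and smallest (164,180). The orange look-alike is at (115,165), and the rings are at (340,110) and (88,111). I'll take the largest first.

Call:
{"fn": "jog_arm", "kwargs": {
  "xyz": [
    [-2.6,-1,-3.5],
    [-2.6,-1,-7],
    [-2.6,-1,-10.5],
    [-2.6,-1,-13],
    [-2.6,-1,-14],
    [-2.6,-1,-15],
    [-2.6,-1,-16],
    [-2.6,-1,-16.6],
    [-2.6,-1,-17],
    [-2.6,-1,-17.1],
    [-2.6,-1,-17.1],
    [-2.6,-1,-17.1]
  ],
  "dr": [
    [0,0,0],
    [0,0,0],
    [0,0,0],
    [0,0,0],
    [0,0,0],
    [0,0,0],
    [0,0,0],
    [0,0,0],
    [0,0,0],
    [0,0,0],
    [0,0,0],
    [0,0,0]
  ],
  "jaw": 50
}}

```text
clock: 6.15
tool_pos: [0.5208, -0.1205, 0.0303]
tcp_rot: [-3.141, -0.0, 1.221]
ft_force: [0.5, -0.7, 0.7]
width: 0.0429
```

Run:
```python
from h import *
s=ctrl.state();print(s['clock'],s['tool_pos'].round(4),s['tcp_rot'].round(3),s['ft_force'].round(1),s['width'])
a=capture('wrist')['img'];b=capture('side')['img']
b=cv2.resize(b[170:290,230:390],(640,480),interpolation=cv2.INTER_CUBIC)
cv2.imwrite('pics/g1.png',a[...,::-1]);cv2.imwrite('pics/g1s.png',b[...,::-1])
```

```text
6.15 [ 0.5208 -0.1205  0.0303] [-3.141 -0.     1.221] [ 0.5 -0.7  0.7] 0.04288619329844258
```

View pics/g1.png

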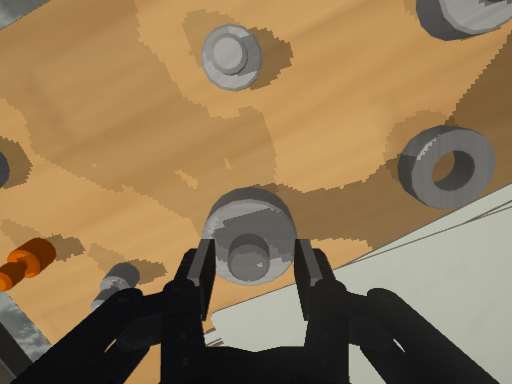

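View pics/g1s.png

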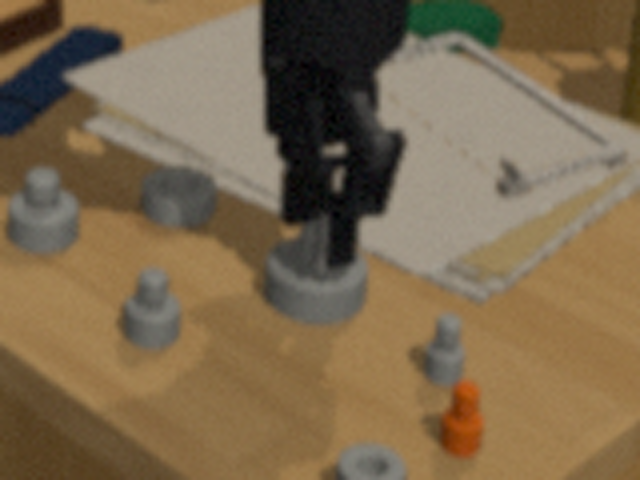

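The knob at (248,255) sits between the fingers. I'll go down a little and close.

Call:
{"fn": "jog_arm", "kwargs": {
  "xyz": [
    [0,-0.2,-0.3],
    [0,-0.2,-0.3],
    [0,-0.2,-0.3],
    [0,-0.2,-0.3],
    [0,-0.2,-0.3],
    [0,-0.2,-0.3]
  ],
  "dr": [
    [0,0,0],
    [0,0,0],
    [0,0,0],
    [0,0,0],
    [0,0,0],
    [0,0,0]
  ],
  "jaw": 0
}}

```text
clock: 6.75
tool_pos: [0.5208, -0.123, 0.0275]
tcp_rot: [-3.141, 0.0, 1.221]
ft_force: [-1.9, -4.7, 3.6]
width: 0.0195
```

Call:
{"fn": "jog_arm", "kwargs": {
  "xyz": [
    [0,0,0.5],
    [0,0,1],
    [0,0,2],
    [0,0,4],
    [0,0,4]
  ],
  "dr": [
    [0,0,0],
    [0,0,0],
    [0,0,0],
    [0,0,0],
    [0,0,0]
  ],
  "jaw": 0
}}

```text
clock: 7.17
tool_pos: [0.5222, -0.1232, 0.0707]
tcp_rot: [3.137, 0.0, 1.221]
ft_force: [2.9, 0.1, -2.1]
width: 0.0195
```

```bash
cat > snap.py <<'E'
from h import *
import sys
s=ctrl.state();print(s['clock'],s['tool_pos'].round(4),s['tcp_rot'].round(3),s['ft_force'].round(1),s['width'])
a=capture('wrist')['img'];b=capture('side')['img']
x=int(sys.argv[2]);y=int(sys.argv[3])
b=cv2.resize(b[y:y+144,x:x+144],(384,384),interpolation=cv2.INTER_CUBIC)
a=cv2.resize(a,(410,308));o=np.zeros((384,800,3),np.uint8);o[:308,:410]=a;o[:,414:798]=b
cv2.imwrite('pics/%s.png'%sys.argv[1],o[...,::-1])
E
python3 snap.py l1 230 140
```

```text
7.1667 [ 0.5222 -0.1232  0.0707] [3.137 0.    1.221] [ 2.9  0.1 -2.1] 0.01953916513152521
```

View pics/l1.png

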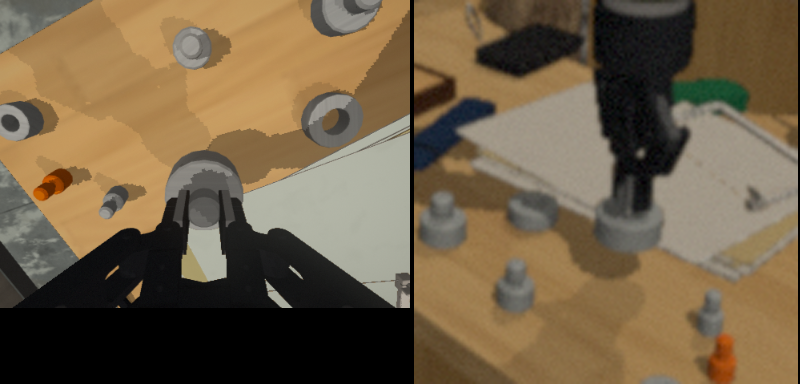

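Call:
{"fn": "jog_arm", "kwargs": {
  "xyz": [
    [0,2,2],
    [0,6,4],
    [0,10,5],
    [0,14,5],
    [0,18,5],
    [0,22,5],
    [0.5,26,5],
    [0.5,30,5],
    [1,34,5],
    [1,38,5],
    [1.2,42,5],
    [1.4,45,5]
  ],
  "dr": [
    [0,0,0],
    [0,0,0],
    [0,0,0],
    [0,0,0],
    [0,0,0],
    [0,0,0],
    [0,0,0],
    [0,0,0],
    [0,0,0],
    [0,0,0],
    [0,0,0],
    [0,0,0]
  ],
  "jaw": 0
}}

```text
clock: 8.27
tool_pos: [0.5337, 0.3302, 0.1164]
tcp_rot: [-3.141, 0.001, 1.223]
ft_force: [1.1, -1.1, -4.2]
width: 0.0192
```

Call:
{"fn": "jog_arm", "kwargs": {
  "xyz": [
    [0.1,2.5,-1],
    [0.2,4.5,-2],
    [0.2,5.3,-3],
    [0.2,5.3,-4.5],
    [0.2,5.3,-4.5],
    [0.2,5.3,-4.5]
  ],
  "dr": [
    [0,0,0],
    [0,0,0],
    [0,0,0],
    [0,0,0],
    [0,0,0],
    [0,0,0]
  ],
  "jaw": 0
}}

```text
clock: 8.77
tool_pos: [0.5351, 0.3824, 0.07]
tcp_rot: [-3.138, 0.004, 1.223]
ft_force: [-0.4, 0.3, -4.3]
width: 0.0194
```

```bash
python3 snap.py l2 130 70
```

```text
8.7667 [0.5351 0.3824 0.07  ] [-3.138  0.004  1.223] [-0.4  0.3 -4.3] 0.01939046048064193
```

View pics/l2.png

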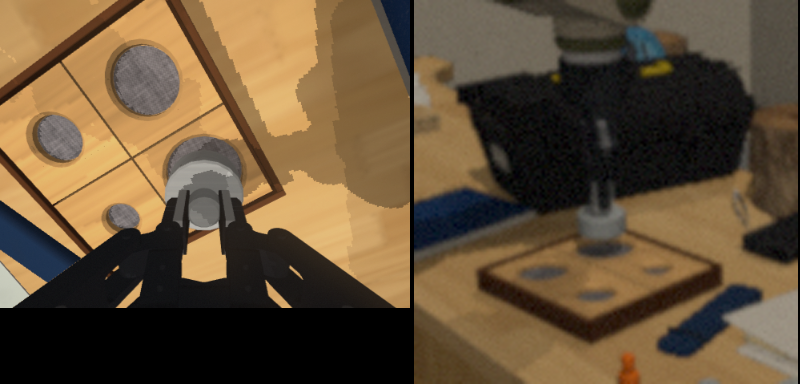

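Call:
{"fn": "jog_arm", "kwargs": {
  "xyz": [
    [0.05,0.1,-0.8],
    [0.05,0.1,-1.6],
    [0.05,0.1,-2.2],
    [0.05,0.1,-2.5],
    [0.05,0.1,-2.6],
    [0.05,0.1,-2.6],
    [0.05,0.1,-2.6]
  ],
  "dr": [
    [0,0,0],
    [0,0,0],
    [0,0,0],
    [0,0,0],
    [0,0,0],
    [0,0,0],
    [0,0,0]
  ],
  "jaw": 0
}}

```text
clock: 9.45
tool_pos: [0.5368, 0.3837, 0.0461]
tcp_rot: [-3.141, 0.001, 1.222]
ft_force: [-0.2, 0.1, -4.7]
width: 0.0196
```

```bash
python3 snap.py l3 130 70
```

```text
9.45 [0.5368 0.3837 0.0461] [-3.141e+00  1.000e-03  1.222e+00] [-0.2  0.1 -4.7] 0.019563508389548054
```

View pics/l3.png

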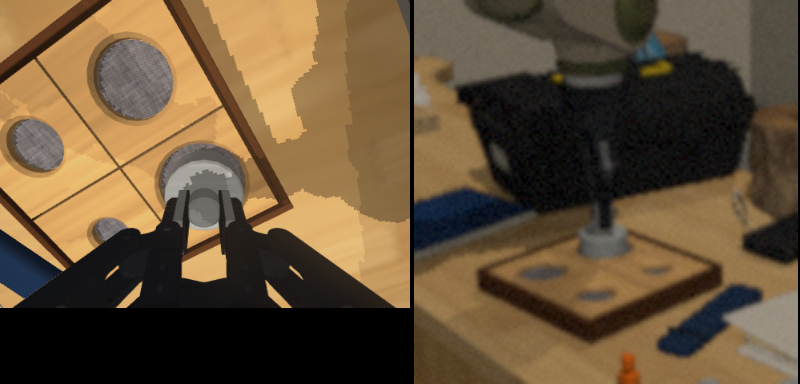

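Call:
{"fn": "jog_arm", "kwargs": {
  "xyz": [
    [-0.1,0,-0.2],
    [-0.1,0,-0.3],
    [-0.1,0,-0.3],
    [-0.1,0,-0.3],
    [-0.1,0,-0.3]
  ],
  "dr": [
    [0,0,0],
    [0,0,0],
    [0,0,0],
    [0,0,0],
    [0,0,0]
  ],
  "jaw": 0
}}

```text
clock: 9.97
tool_pos: [0.5358, 0.3838, 0.0433]
tcp_rot: [-3.142, 0.0, 1.222]
ft_force: [0.0, -0.2, -4.9]
width: 0.0196
```

Call:
{"fn": "jog_arm", "kwargs": {
  "xyz": [
    [0,0,-0.1],
    [0,0,-0.1],
    [0,0,-0.1]
  ],
  "dr": [
    [0,0,0],
    [0,0,0],
    [0,0,0]
  ],
  "jaw": 0
}}

```text
clock: 10.22
tool_pos: [0.536, 0.3839, 0.0426]
tcp_rot: [3.141, -0.0, 1.222]
ft_force: [-0.2, 1.1, -2.4]
width: 0.0191
```

Call:
{"fn": "jog_arm", "kwargs": {
  "xyz": [
    [0,0,0],
    [0,0,0],
    [0,0,0],
    [0,0,0.5],
    [0,0,1.5],
    [0,0,4],
    [0,0,8],
    [0,0,12],
    [0,0,12]
  ],
  "dr": [
    [0,0,0],
    [0,0,0],
    [0,0,0],
    [0,0,0],
    [0,0,0],
    [0,0,0],
    [0,0,0],
    [0,0,0],
    [0,0,0]
  ],
  "jaw": 50
}}

```text
clock: 10.97
tool_pos: [0.5387, 0.3853, 0.1726]
tcp_rot: [3.13, -0.011, 1.222]
ft_force: [0.4, 0.4, 1.1]
width: 0.0427
```

```bash
python3 snap.py l4 130 70; python3 w.py l4w
```

```text
10.9667 [0.5387 0.3853 0.1726] [ 3.13  -0.011  1.222] [0.4 0.4 1.1] 0.04269872786113293
11.0667 [0.5366 0.3842 0.1654] [ 3.138 -0.004  1.222] [-0.1  0.2 -0.8] 0.04273383377915137
[510. 214.] 785 mid [0.6994 0.63  ] [0.278 0.023] zm 0.0144 top 0.6994 0.6297 d 0.2794 meantop [0.6799 0.6309] [85. 71. 55.]
[ 78. 238.] 5048 mid [0.5422 0.1773] [0.151 0.096] zm 0.0188 top 0.5459 0.1805 d 0.154 meantop [0.5592 0.1838] [30. 47. 71.]
[ 43. 295.] 5986 mid [0.5888 0.0933] [0.106 0.131] zm 0.0228 top 0.5881 0.0954 d 0.1445 meantop [0.5885 0.105 ] [198. 200. 184.]
[240. 321.] 966 mid [0.7145 0.2942] [0.046 0.079] zm 0.022 top 0.7136 0.2998 d 0.0666 meantop [0.7055 0.308 ] [37. 33. 31.]
```

View pics/l4.png

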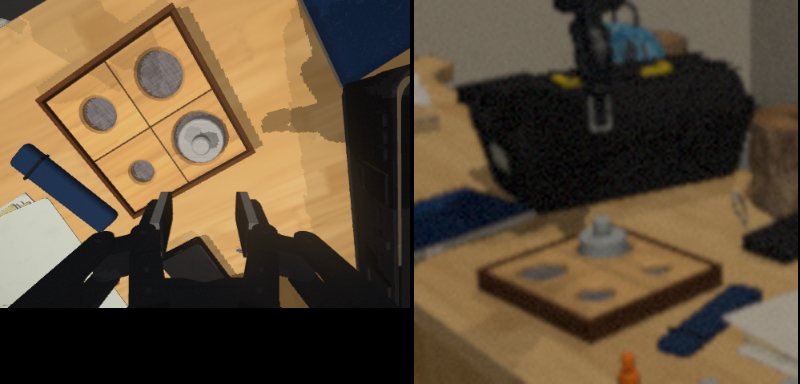

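The large weight stands in its pocket with an even gap all round. Next is the medium.

Call:
{"fn": "jog_arm", "kwargs": {
  "xyz": [
    [-1,-4,0],
    [-2,-8,0],
    [-3,-12,0],
    [-4,-16,0],
    [-5,-20,-1],
    [-6.5,-24,-2],
    [-8,-28,-3.5],
    [-9.2,-32,-5],
    [-10.1,-35.5,-7],
    [-10.1,-36.5,-8.5],
    [-10.1,-36.5,-8.5],
    [-10.1,-36.5,-8.5]
  ],
  "dr": [
    [0,0,0],
    [0,0,0],
    [0,0,0],
    [0,0,0],
    [0,0,0],
    [0,0,0],
    [0,0,0],
    [0,0,0],
    [0,0,0],
    [0,0,0],
    [0,0,0],
    [0,0,0]
  ],
  "jaw": 50
}}

```text
clock: 12.12
tool_pos: [0.434, 0.0185, 0.0773]
tcp_rot: [-3.139, -0.001, 1.22]
ft_force: [0.4, 0.2, 0.3]
width: 0.0425
```

```bash
python3 snap.py m1 180 120; python3 w.py m1w
```

```text
12.1167 [0.434  0.0185 0.0773] [-3.139e+00 -1.000e-03  1.220e+00] [0.4 0.2 0.3] 0.04247957404154684
12.2167 [0.4351 0.0195 0.0784] [ 3.141e+00 -1.000e-03  1.223e+00] [ 0. -0.  0.] 0.0429215571353246
[373. 131.] 909 mid [0.4095 0.1154] [0.02 0.02] zm 0.0371 top 0.4113 0.1151 d 0.0127 meantop [0.409  0.1151] [180.  86.   7.]
[254. 207.] 2553 mid [0.4347 0.0199] [0.042 0.041] zm 0.0429 top 0.4346 0.0199 d 0.0201 meantop [0.434  0.0201] [128. 124. 117.]
[108. 245.] 1548 mid [ 0.4252 -0.0956] [0.029 0.028] zm 0.0397 top 0.4249 -0.0964 d 0.0169 meantop [ 0.4247 -0.0951] [111. 109. 104.]
[261. 300.] 1955 mid [ 0.5184 -0.0037] [0.046 0.045] zm 0.0192 top 0.5186 -0.0039 d 0.0466 meantop [ 0.517  -0.0036] [136. 133. 126.]
[298. 326.] 143 mid [0.5531 0.0148] [0.01  0.023] zm 0.0224 top 0.5492 0.0189 d 0.0138 meantop [0.5498 0.0205] [159. 158. 145.]
```

View pics/m1.png

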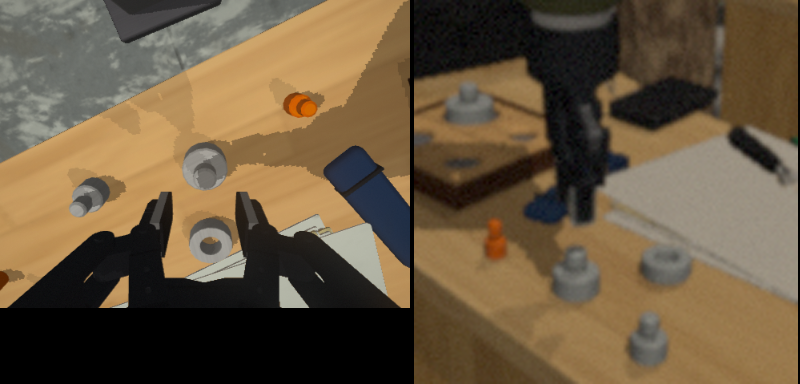

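Call:
{"fn": "jog_arm", "kwargs": {
  "xyz": [
    [0,0,-2],
    [0,0,-3.5],
    [0,0,-4.5],
    [0,0,-5],
    [0,0,-5.25],
    [0,0,-5.25],
    [0,0,-5.25],
    [0,0,-5.25]
  ],
  "dr": [
    [0,0,0],
    [0,0,0],
    [0,0,0],
    [0,0,0],
    [0,0,0],
    [0,0,0],
    [0,0,0],
    [0,0,0]
  ],
  "jaw": 50
}}

```text
clock: 12.93
tool_pos: [0.4356, 0.0198, 0.0268]
tcp_rot: [3.139, -0.001, 1.224]
ft_force: [0.9, 0.4, -0.2]
width: 0.0426
```

Call:
{"fn": "jog_arm", "kwargs": {
  "xyz": [
    [0,0,0],
    [0,0,0],
    [0,0,0],
    [0,0,0],
    [0,0,0],
    [0,0,0]
  ],
  "dr": [
    [0,0,0],
    [0,0,0],
    [0,0,0],
    [0,0,0],
    [0,0,0],
    [0,0,0]
  ],
  "jaw": 0
}}

```text
clock: 13.43
tool_pos: [0.4359, 0.0196, 0.0273]
tcp_rot: [3.138, -0.001, 1.224]
ft_force: [-0.8, -1.5, 6.2]
width: 0.0173
```

Call:
{"fn": "jog_arm", "kwargs": {
  "xyz": [
    [0,0,1],
    [0,0,4],
    [0,3,7],
    [0,7,9],
    [0.2,11,9],
    [0.3,15,9],
    [0.5,19,9],
    [0.7,23,9],
    [0.9,27,9],
    [1.1,31,9],
    [1.1,34,8],
    [1.1,34.6,6]
  ],
  "dr": [
    [0,0,0],
    [0,0,0],
    [0,0,0],
    [0,0,0],
    [0,0,0],
    [0,0,0],
    [0,0,0],
    [0,0,0],
    [0,0,0],
    [0,0,0],
    [0,0,0],
    [0,0,0]
  ],
  "jaw": 0
}}

```text
clock: 14.43
tool_pos: [0.4472, 0.3704, 0.0884]
tcp_rot: [3.135, -0.006, 1.227]
ft_force: [-0.2, 0.6, -1.8]
width: 0.0173
```

```bash
python3 snap.py m2 130 70
```

```text
14.4333 [0.4472 0.3704 0.0884] [ 3.135 -0.006  1.227] [-0.2  0.6 -1.8] 0.0173410649847781
```

View pics/m2.png

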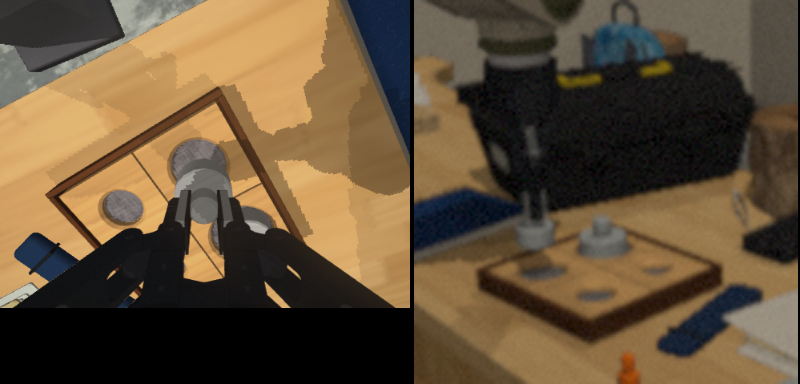

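Call:
{"fn": "jog_arm", "kwargs": {
  "xyz": [
    [0,-0.4,-0.5],
    [0,-0.4,-1.5],
    [0,-0.4,-2.5],
    [0,-0.4,-3.5],
    [0,-0.4,-4],
    [0,-0.4,-4.4],
    [0,-0.4,-4.5],
    [0,-0.4,-4.5],
    [0,-0.4,-4.5]
  ],
  "dr": [
    [0,0,0],
    [0,0,0],
    [0,0,0],
    [0,0,0],
    [0,0,0],
    [0,0,0],
    [0,0,0],
    [0,0,0],
    [0,0,0]
  ],
  "jaw": 0
}}

```text
clock: 15.28
tool_pos: [0.4449, 0.3612, 0.0422]
tcp_rot: [3.14, 0.004, 1.226]
ft_force: [-8.7, -9.7, 27.2]
width: 0.0171
```

```bash
python3 snap.py m3 130 70
```

```text
15.2833 [0.4449 0.3612 0.0422] [3.14  0.004 1.226] [-8.7 -9.7 27.2] 0.01708651174302211
```

View pics/m3.png

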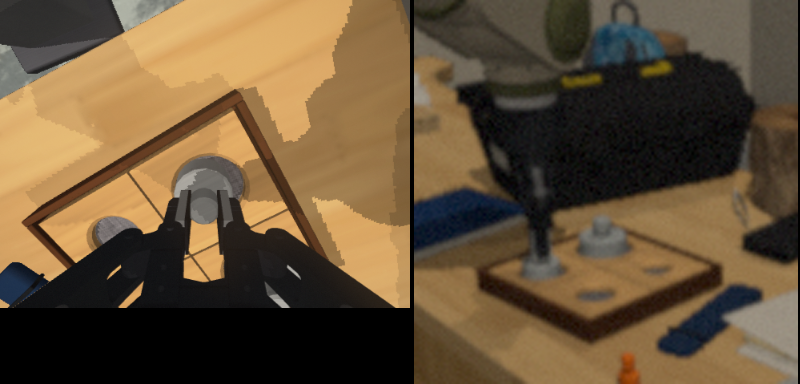

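It overshot about 5 mm towards -y and touches the wall. I'll lift slightly and re-centre.

Call:
{"fn": "jog_arm", "kwargs": {
  "xyz": [
    [0,0,0.3],
    [0.2,0.4,0.3],
    [0.2,0.4,0.3],
    [0.2,0.4,0.3],
    [0.2,0.4,0.3]
  ],
  "dr": [
    [0,0,0],
    [0,0,0],
    [0,0,0],
    [0,0,0],
    [0,0,0]
  ],
  "jaw": 0
}}

```text
clock: 15.8
tool_pos: [0.4468, 0.3651, 0.0446]
tcp_rot: [3.141, 0.004, 1.226]
ft_force: [-0.2, 0.2, -1.0]
width: 0.0176
```

```bash
python3 snap.py m4 130 70
```

```text
15.8 [0.4468 0.3651 0.0446] [3.141 0.004 1.226] [-0.2  0.2 -1. ] 0.017564978003582126
```

View pics/m4.png

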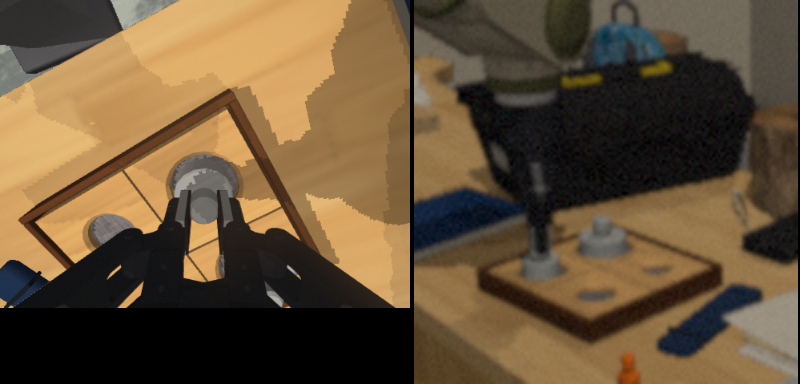

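Call:
{"fn": "jog_arm", "kwargs": {
  "xyz": [
    [0,0.1,-0.1],
    [0,0.1,-0.2],
    [0,0.1,-0.2],
    [0,0.1,-0.2]
  ],
  "dr": [
    [0,0,0],
    [0,0,0],
    [0,0,0],
    [0,0,0]
  ],
  "jaw": 0
}}

```text
clock: 16.23
tool_pos: [0.4467, 0.3661, 0.0426]
tcp_rot: [3.141, 0.004, 1.226]
ft_force: [0.2, 0.4, -1.5]
width: 0.0176
```

Call:
{"fn": "jog_arm", "kwargs": {
  "xyz": [
    [0,0,-0.1],
    [0,0,-0.1],
    [0,0,-0.1]
  ],
  "dr": [
    [0,0,0],
    [0,0,0],
    [0,0,0]
  ],
  "jaw": 0
}}

```text
clock: 16.48
tool_pos: [0.4468, 0.3661, 0.0425]
tcp_rot: [3.14, 0.004, 1.226]
ft_force: [-2.4, -0.5, 7.2]
width: 0.0175
```

Contact with the floor. I'll release and go straight up.

Call:
{"fn": "jog_arm", "kwargs": {
  "xyz": [
    [0,0,0],
    [0,0,0],
    [0,0,0],
    [0,0,0.5],
    [0,0,2],
    [0,0,5],
    [0,0,9],
    [0,0,13],
    [0,0,13],
    [0,0,13]
  ],
  "dr": [
    [0,0,0],
    [0,0,0],
    [0,0,0],
    [0,0,0],
    [0,0,0],
    [0,0,0],
    [0,0,0],
    [0,0,0],
    [0,0,0],
    [0,0,0]
  ],
  "jaw": 40
}}

```text
clock: 17.32
tool_pos: [0.4475, 0.3666, 0.1749]
tcp_rot: [3.137, -0.0, 1.226]
ft_force: [-0.1, -0.3, -0.0]
width: 0.034
```

```bash
cat > chk.py <<'E'
from h import *
import sys
s=ctrl.state();print(s['clock'],s['tool_pos'].round(4))
c=capture('wrist');save(c,sys.argv[1]);W=world(c)
for k,p in dict(large=(.5357,.3833),medium=(.4473,.3662),small=(.4645,.2778),smallest=(.5529,.2950)).items():
    r=np.hypot(W[...,0]-p[0],W[...,1]-p[1]);m=(r<.045)&(W[...,2]>.03)&(W[...,2]<.07);q=W[m]
    if len(q)<20: print(k,'empty',len(q));continue
    zm=np.percentile(q[:,2],97);t=q[q[:,2]>zm-.003];b=q[q[:,2]<zm-.012]
    (x,y),rr=cv2.minEnclosingCircle(t[:,:2].astype(np.float32));(bx,by),br=cv2.minEnclosingCircle(b[:,:2].astype(np.float32)) if len(b) else ((0,0),0)
    print(k,'top z',zm.round(4),'knob',round(x-p[0],4),round(y-p[1],4),'d',round(2*rr,4),'tilt',(t-t.mean(0)).std(0)[2].round(4),'body z',np.median(b[:,2]).round(4) if len(b) else 0,'off',round(bx-p[0],4),round(by-p[1],4),'d',round(2*br,4))
E
python3 chk.py m5
```

```text
17.3167 [0.4475 0.3666 0.1749]
large top z 0.0405 knob -0.0003 0.0017 d 0.0557 tilt 0.0017 body z 0 off -0.5357 -0.3833 d 0
medium top z 0.0579 knob -0.0016 0.0004 d 0.02 tilt 0.0009 body z 0.0371 off -0.0016 0.0003 d 0.0422
small empty 0
smallest empty 0
```

View pics/m5.png

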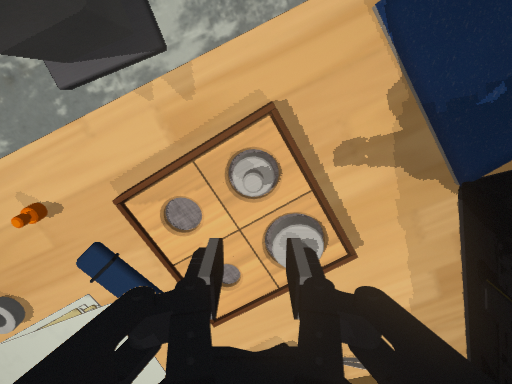

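Medium body top is at 37 mm (15+22), off-centre by under 2 mm. The large body top is at about 39 mm. Next is the small one.

Call:
{"fn": "jog_arm", "kwargs": {
  "xyz": [
    [0,-4,0],
    [0,-8,0],
    [0,-12,0],
    [0,-16,0],
    [-0.5,-20,0],
    [-1,-24,0],
    [-1,-28,-1],
    [-1.5,-32,-3],
    [-2,-36,-5],
    [-2.2,-40,-7],
    [-2.2,-44,-9],
    [-2.2,-46.3,-9.5]
  ],
  "dr": [
    [0,0,0],
    [0,0,0],
    [0,0,0],
    [0,0,0],
    [0,0,0],
    [0,0,0],
    [0,0,0],
    [0,0,0],
    [0,0,0],
    [0,0,0],
    [0,0,0],
    [0,0,0]
  ],
  "jaw": 40
}}

```text
clock: 18.37
tool_pos: [0.4229, -0.0982, 0.0754]
tcp_rot: [-3.139, 0.002, 1.226]
ft_force: [1.0, 0.1, -1.1]
width: 0.0341
```

Call:
{"fn": "jog_arm", "kwargs": {
  "xyz": [
    [0,0,0],
    [0,0,0]
  ],
  "dr": [
    [0,0,0],
    [0,0,0]
  ],
  "jaw": 40
}}

```text
clock: 18.53
tool_pos: [0.4216, -0.0991, 0.0736]
tcp_rot: [-3.134, 0.001, 1.222]
ft_force: [0.2, 0.8, -0.0]
width: 0.0338
```

```bash
python3 w.py s1w
```

```text
18.5333 [ 0.4216 -0.0991  0.0736] [-3.134e+00  1.000e-03  1.222e+00] [ 0.2  0.8 -0. ] 0.033819031039284915
[258. 214.] 1419 mid [ 0.4247 -0.0965] [0.029 0.03 ] zm 0.04 top 0.4252 -0.0966 d 0.0159 meantop [ 0.4246 -0.0964] [121. 116. 108.]
[406. 276.] 2328 mid [ 0.5188 -0.0046] [0.047 0.045] zm 0.0193 top 0.5186 -0.0039 d 0.0471 meantop [ 0.5166 -0.0038] [135. 132. 125.]
[ 70. 278.] 1463 mid [ 0.4261 -0.2575] [0.031 0.032] zm 0.0211 top 0.4268 -0.2577 d 0.0332 meantop [ 0.426  -0.2569] [117. 115. 110.]
[473. 307.] 3713 mid [0.5658 0.0357] [0.05  0.087] zm 0.0227 top 0.5628 0.0332 d 0.0852 meantop [0.5625 0.0385] [170. 171. 155.]
```

View pics/s1w.png

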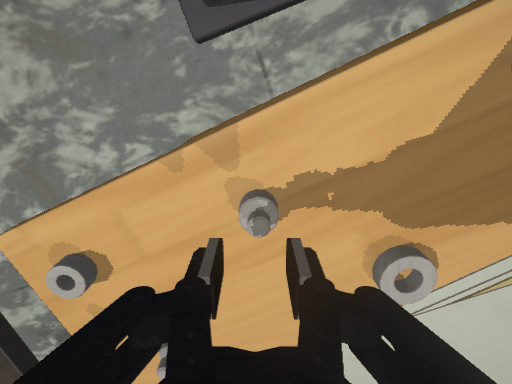

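Call:
{"fn": "jog_arm", "kwargs": {
  "xyz": [
    [0.35,0.25,-0.5],
    [0.35,0.25,-1.5],
    [0.35,0.25,-2.5],
    [0.35,0.25,-3.5],
    [0.35,0.25,-4.2],
    [0.35,0.25,-4.7],
    [0.35,0.25,-4.8],
    [0.35,0.25,-4.8],
    [0.35,0.25,-4.8]
  ],
  "dr": [
    [0,0,0],
    [0,0,0],
    [0,0,0],
    [0,0,0],
    [0,0,0],
    [0,0,0],
    [0,0,0],
    [0,0,0],
    [0,0,0]
  ],
  "jaw": 40
}}

```text
clock: 19.33
tool_pos: [0.4257, -0.0953, 0.0266]
tcp_rot: [-3.136, 0.002, 1.224]
ft_force: [-0.3, 0.7, 0.4]
width: 0.0343
```

Call:
{"fn": "jog_arm", "kwargs": {
  "xyz": [
    [-0.1,-0.1,-0.1],
    [-0.1,-0.1,-0.1],
    [-0.1,-0.1,-0.1],
    [-0.1,-0.1,-0.1],
    [-0.1,-0.1,-0.1],
    [-0.1,-0.1,-0.1]
  ],
  "dr": [
    [0,0,0],
    [0,0,0],
    [0,0,0],
    [0,0,0],
    [0,0,0],
    [0,0,0]
  ],
  "jaw": 0
}}

```text
clock: 19.83
tool_pos: [0.4248, -0.0966, 0.0259]
tcp_rot: [-3.137, 0.002, 1.224]
ft_force: [-0.6, -1.1, 6.3]
width: 0.0131
```

Call:
{"fn": "jog_arm", "kwargs": {
  "xyz": [
    [0,0,1],
    [0,0,4],
    [0.2,3,7],
    [0.5,7,9],
    [1,11,9],
    [1.5,15,9],
    [2,19,9],
    [2.5,23,9],
    [3,27,9],
    [3.5,31,9],
    [4,35,9],
    [4,37.4,8]
  ],
  "dr": [
    [0,0,0],
    [0,0,0],
    [0,0,0],
    [0,0,0],
    [0,0,0],
    [0,0,0],
    [0,0,0],
    [0,0,0],
    [0,0,0],
    [0,0,0],
    [0,0,0],
    [0,0,0]
  ],
  "jaw": 0
}}

```text
clock: 20.83
tool_pos: [0.4656, 0.2813, 0.1069]
tcp_rot: [-3.139, -0.001, 1.226]
ft_force: [0.3, -0.5, -1.2]
width: 0.0128
```

Call:
{"fn": "jog_arm", "kwargs": {
  "xyz": [
    [0,0,-1],
    [0,0,-2],
    [0,0,-2.5],
    [0,0,-2.5],
    [0,0,-2.5]
  ],
  "dr": [
    [0,0,0],
    [0,0,0],
    [0,0,0],
    [0,0,0],
    [0,0,0]
  ],
  "jaw": 0
}}

```text
clock: 21.25
tool_pos: [0.4657, 0.2802, 0.0818]
tcp_rot: [-3.139, -0.0, 1.224]
ft_force: [-0.3, 0.2, -1.7]
width: 0.0131
```

```bash
python3 snap.py s2 130 70
```

```text
21.25 [0.4657 0.2802 0.0818] [-3.139 -0.     1.224] [-0.3  0.2 -1.7] 0.013095848355023306
```

View pics/s2.png

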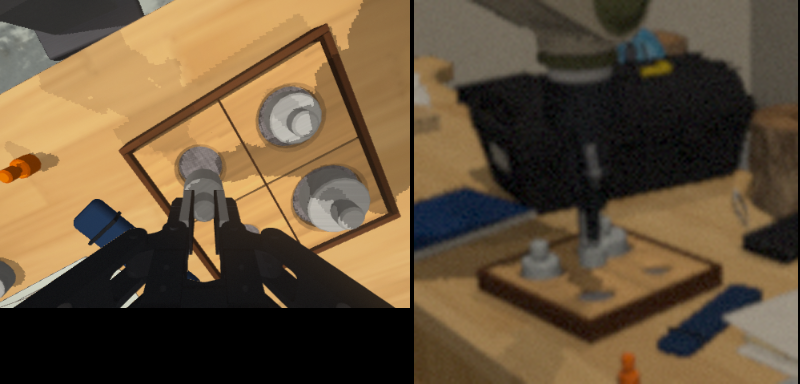

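Call:
{"fn": "jog_arm", "kwargs": {
  "xyz": [
    [-0.1,-0.25,-0.5],
    [-0.1,-0.25,-1.3],
    [-0.1,-0.25,-2.1],
    [-0.1,-0.25,-2.7],
    [-0.1,-0.25,-3],
    [-0.1,-0.25,-3.2],
    [-0.1,-0.25,-3.2],
    [-0.1,-0.25,-3.2]
  ],
  "dr": [
    [0,0,0],
    [0,0,0],
    [0,0,0],
    [0,0,0],
    [0,0,0],
    [0,0,0],
    [0,0,0],
    [0,0,0]
  ],
  "jaw": 0
}}

```text
clock: 22.02
tool_pos: [0.4651, 0.2781, 0.0505]
tcp_rot: [-3.14, -0.001, 1.225]
ft_force: [-0.2, -0.2, -0.4]
width: 0.0128
```

```bash
python3 snap.py s3 130 70
```

```text
22.0167 [0.4651 0.2781 0.0505] [-3.140e+00 -1.000e-03  1.225e+00] [-0.2 -0.2 -0.4] 0.012843816866985486
```

View pics/s3.png

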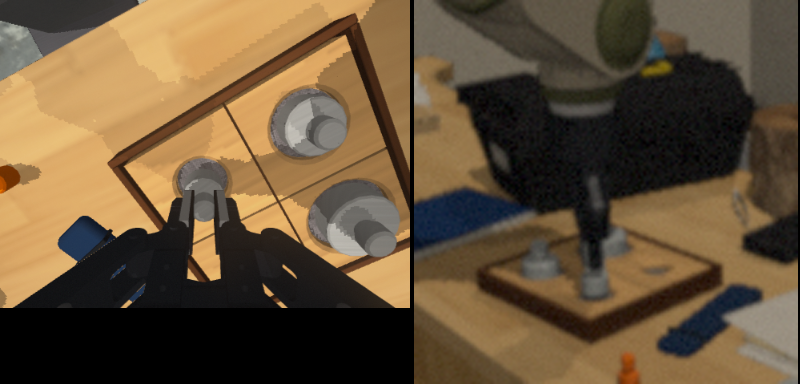

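Call:
{"fn": "jog_arm", "kwargs": {
  "xyz": [
    [0,0,-0.4],
    [0,0,-0.7],
    [0,0,-0.8],
    [0,0,-0.85],
    [0,0,-0.85]
  ],
  "dr": [
    [0,0,0],
    [0,0,0],
    [0,0,0],
    [0,0,0],
    [0,0,0]
  ],
  "jaw": 0
}}

```text
clock: 22.53
tool_pos: [0.4651, 0.2781, 0.042]
tcp_rot: [-3.14, -0.002, 1.225]
ft_force: [-0.3, 0.2, -1.4]
width: 0.0129
```

Call:
{"fn": "jog_arm", "kwargs": {
  "xyz": [
    [0,0,-0.1],
    [0,0,-0.1],
    [0,0,-0.1]
  ],
  "dr": [
    [0,0,0],
    [0,0,0],
    [0,0,0]
  ],
  "jaw": 0
}}

```text
clock: 22.78
tool_pos: [0.4652, 0.2781, 0.0411]
tcp_rot: [-3.14, -0.002, 1.225]
ft_force: [-0.3, 0.6, -0.4]
width: 0.0129
```

Call:
{"fn": "jog_arm", "kwargs": {
  "xyz": [
    [0,0,0],
    [0,0,0],
    [0,0,0],
    [0,0,0.5],
    [0,0,2],
    [0,0,5],
    [0,0,9],
    [0,0,13],
    [0,0,13],
    [0,0,13]
  ],
  "dr": [
    [0,0,0],
    [0,0,0],
    [0,0,0],
    [0,0,0],
    [0,0,0],
    [0,0,0],
    [0,0,0],
    [0,0,0],
    [0,0,0],
    [0,0,0]
  ],
  "jaw": 36
}}

```text
clock: 23.62
tool_pos: [0.4659, 0.2784, 0.1734]
tcp_rot: [3.139, -0.005, 1.225]
ft_force: [0.1, -0.5, -0.8]
width: 0.0309
```

```bash
python3 chk.py s5
```

```text
23.6167 [0.4659 0.2784 0.1734]
large top z 0.0598 knob -0.0005 0.0013 d 0.0231 tilt 0.0009 body z 0.0392 off -0.0002 0.0016 d 0.0569
medium top z 0.0578 knob -0.0015 0.0002 d 0.0201 tilt 0.0008 body z 0.0372 off -0.0014 0.0002 d 0.0421
small top z 0.0549 knob 0.0015 0.0005 d 0.0164 tilt 0.0008 body z 0.0351 off 0.0014 0.0004 d 0.0302
smallest empty 0
```

View pics/s5.png

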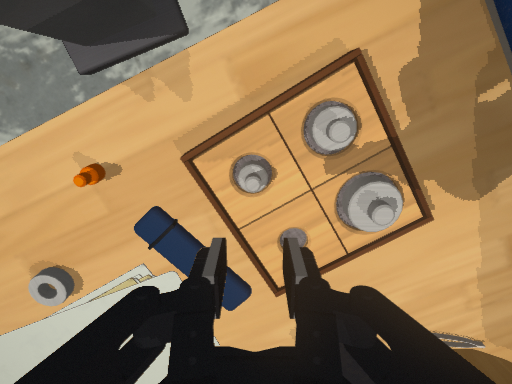

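Three are in, with correct heights and centred to within 2 mm. Next is the steel smallest, turning the jaws a little to clear the orange one beside it.

Call:
{"fn": "jog_arm", "kwargs": {
  "xyz": [
    [0.5,-4,0],
    [1,-8,0],
    [1.5,-12,0],
    [2,-16,0],
    [2.5,-20,0],
    [3,-24,0],
    [3.5,-28,0],
    [4,-32,0],
    [4.5,-36,0],
    [5,-40,0],
    [5.5,-44,-1],
    [5.8,-47.5,-2]
  ],
  "dr": [
    [0,0,0.03],
    [0,0,0.07],
    [0,0,0.1],
    [0,0,0.15],
    [0,0,0.2],
    [0,0,0.25],
    [0,0,0.3],
    [0,0,0.35],
    [0,0,0.4],
    [0,0,0.4],
    [0,0,0.4],
    [0,0,0.4]
  ],
  "jaw": 36
}}

```text
clock: 24.67
tool_pos: [0.5226, -0.1993, 0.1498]
tcp_rot: [-3.14, -0.003, 1.624]
ft_force: [0.6, -0.4, 0.4]
width: 0.0307
```

Call:
{"fn": "jog_arm", "kwargs": {
  "xyz": [
    [0,-1,-2],
    [0,-1.5,-4.5],
    [0,-1.5,-6.5],
    [0,-1.5,-6.5],
    [0,-1.5,-6.5]
  ],
  "dr": [
    [0,0,0],
    [0,0,0],
    [0,0,0],
    [0,0,0],
    [0,0,0]
  ],
  "jaw": 36
}}

```text
clock: 25.08
tool_pos: [0.5218, -0.2138, 0.0834]
tcp_rot: [-3.136, -0.006, 1.624]
ft_force: [-0.1, -0.1, 0.3]
width: 0.0307
```

```bash
python3 w.py t1w
```

```text
25.0833 [ 0.5218 -0.2138  0.0834] [-3.136 -0.006  1.624] [-0.1 -0.1  0.3] 0.03068111100208126
[193.  67.] 1767 mid [ 0.4269 -0.2581] [0.031 0.031] zm 0.0216 top 0.4268 -0.2582 d 0.0316 meantop [ 0.4265 -0.2579] [130. 126. 119.]
[194. 160.] 703 mid [ 0.4884 -0.2581] [0.02 0.02] zm 0.0372 top 0.4885 -0.2579 d 0.013 meantop [ 0.4882 -0.2577] [159.  76.  11.]
[500. 214.] 1038 mid [ 0.5195 -0.0177] [0.043 0.022] zm 0.0194 top 0.5213 -0.0138 d 0.0411 meantop [ 0.5221 -0.0199] [81. 79. 76.]
[252. 209.] 654 mid [ 0.5223 -0.2146] [0.016 0.019] zm 0.0369 top 0.5249 -0.2148 d 0.0128 meantop [ 0.5233 -0.2146] [124. 119. 111.]
[282. 308.] 682 mid [ 0.6148 -0.1819] [0.046 0.022] zm 0.0212 top 0.6149 -0.1826 d 0.0441 meantop [ 0.6158 -0.1825] [166. 158. 123.]
```

View pics/t1w.png

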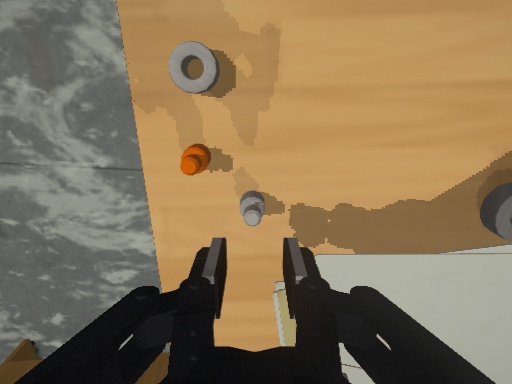

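The steel weight at (252,209) is between the jaws and the orange one at (194,160) is well clear.

Call:
{"fn": "jog_arm", "kwargs": {
  "xyz": [
    [0.2,-0.1,-1],
    [0.2,-0.1,-2.2],
    [0.2,-0.1,-3.4],
    [0.2,-0.1,-4.4],
    [0.2,-0.1,-5.1],
    [0.2,-0.1,-5.6],
    [0.2,-0.1,-5.8],
    [0.2,-0.1,-5.8],
    [0.2,-0.1,-5.8]
  ],
  "dr": [
    [0,0,0],
    [0,0,0],
    [0,0,0],
    [0,0,0],
    [0,0,0],
    [0,0,0],
    [0,0,0],
    [0,0,0],
    [0,0,0]
  ],
  "jaw": 36
}}

```text
clock: 25.88
tool_pos: [0.5248, -0.2152, 0.0271]
tcp_rot: [-3.139, -0.004, 1.624]
ft_force: [0.9, 0.5, 0.5]
width: 0.0308
```

Call:
{"fn": "jog_arm", "kwargs": {
  "xyz": [
    [-0.1,0,-0.25],
    [-0.1,0,-0.25],
    [-0.1,0,-0.25],
    [-0.1,0,-0.25],
    [-0.1,0,-0.25],
    [-0.1,0,-0.25]
  ],
  "dr": [
    [0,0,0],
    [0,0,0],
    [0,0,0],
    [0,0,0],
    [0,0,0],
    [0,0,0]
  ],
  "jaw": 0
}}

```text
clock: 26.38
tool_pos: [0.5239, -0.2153, 0.0249]
tcp_rot: [-3.14, -0.003, 1.624]
ft_force: [-1.3, -0.2, 3.1]
width: 0.0093
```

Call:
{"fn": "jog_arm", "kwargs": {
  "xyz": [
    [0,0,1],
    [0,0,4],
    [0,3,7],
    [0.3,7,9],
    [0.6,11,9],
    [0.9,15,9],
    [1.2,19,9],
    [1.5,23,9],
    [1.9,27,9],
    [2.2,31,9],
    [2.5,35,9],
    [2.7,39,9]
  ],
  "dr": [
    [0,0,0],
    [0,0,0],
    [0,0,0],
    [0,0,-0.05],
    [0,0,-0.1],
    [0,0,-0.15],
    [0,0,-0.2],
    [0,0,-0.25],
    [0,0,-0.3],
    [0,0,-0.35],
    [0,0,-0.4],
    [0,0,-0.4]
  ],
  "jaw": 0
}}

```text
clock: 27.38
tool_pos: [0.5506, 0.1768, 0.1155]
tcp_rot: [-3.14, -0.003, 1.222]
ft_force: [-0.2, -0.5, -1.6]
width: 0.0094
```

Call:
{"fn": "jog_arm", "kwargs": {
  "xyz": [
    [0.1,4,0],
    [0.2,8,0],
    [0.2,11,0],
    [0.2,11.8,-1],
    [0.2,11.8,-2],
    [0.2,11.8,-3],
    [0.2,11.8,-3],
    [0.2,11.8,-3]
  ],
  "dr": [
    [0,0,0],
    [0,0,0],
    [0,0,0],
    [0,0,0],
    [0,0,0],
    [0,0,0],
    [0,0,0],
    [0,0,0]
  ],
  "jaw": 0
}}

```text
clock: 28.05
tool_pos: [0.5526, 0.2931, 0.0848]
tcp_rot: [-3.138, -0.002, 1.22]
ft_force: [-0.7, 0.7, -0.3]
width: 0.0099
```

```bash
python3 snap.py t2 130 70
```

```text
28.05 [0.5526 0.2931 0.0848] [-3.138e+00 -2.000e-03  1.220e+00] [-0.7  0.7 -0.3] 0.009903009606839836
```

View pics/t2.png

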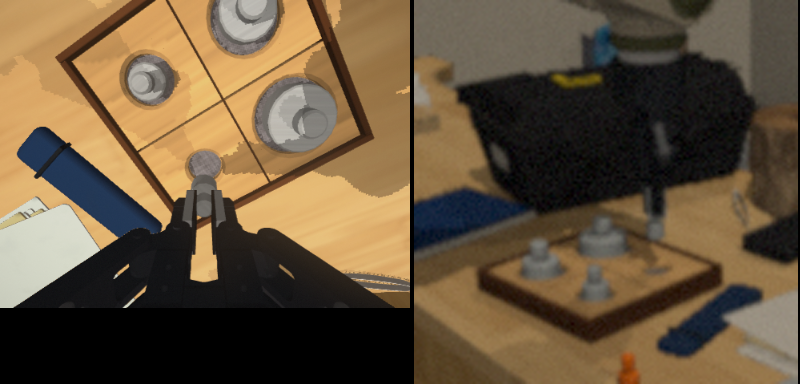

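Call:
{"fn": "jog_arm", "kwargs": {
  "xyz": [
    [0,0.15,-0.6],
    [0,0.15,-1.4],
    [0,0.15,-2.2],
    [0,0.15,-3],
    [0,0.15,-3.4],
    [0,0.15,-3.5],
    [0,0.15,-3.5],
    [0,0.15,-3.5]
  ],
  "dr": [
    [0,0,0],
    [0,0,0],
    [0,0,0],
    [0,0,0],
    [0,0,0],
    [0,0,0],
    [0,0,0],
    [0,0,0]
  ],
  "jaw": 0
}}

```text
clock: 28.82
tool_pos: [0.5533, 0.2952, 0.0511]
tcp_rot: [-3.141, -0.004, 1.22]
ft_force: [0.5, 0.4, -0.2]
width: 0.0097
```

```bash
python3 snap.py t3 130 70
```

```text
28.8167 [0.5533 0.2952 0.0511] [-3.141 -0.004  1.22 ] [ 0.5  0.4 -0.2] 0.009704679095087088
```

View pics/t3.png

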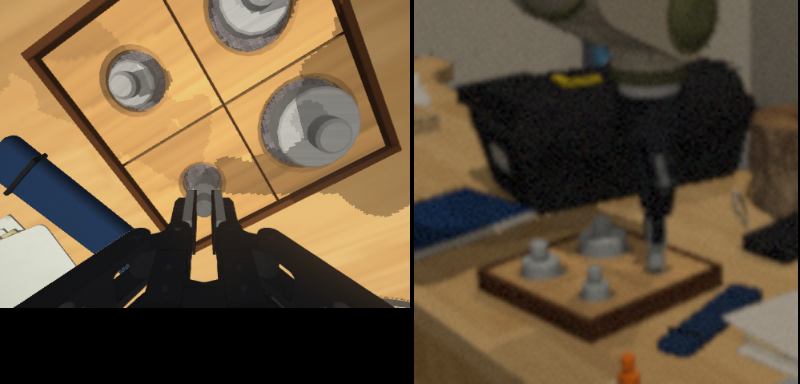

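Aligned; lowering to the floor (z about 0.040).

Call:
{"fn": "jog_arm", "kwargs": {
  "xyz": [
    [0,0,-0.4],
    [0,0,-0.7],
    [0,0,-0.9],
    [0,0,-1],
    [0,0,-1.05],
    [0,0,-1.05],
    [0,0,-1.05]
  ],
  "dr": [
    [0,0,0],
    [0,0,0],
    [0,0,0],
    [0,0,0],
    [0,0,0],
    [0,0,0],
    [0,0,0]
  ],
  "jaw": 0
}}

```text
clock: 29.5
tool_pos: [0.5534, 0.2952, 0.0409]
tcp_rot: [-3.141, -0.004, 1.22]
ft_force: [0.2, -0.1, -0.2]
width: 0.0095
```

Call:
{"fn": "jog_arm", "kwargs": {
  "xyz": [
    [0,0,-0.1],
    [0,0,-0.1],
    [0,0,-0.1]
  ],
  "dr": [
    [0,0,0],
    [0,0,0],
    [0,0,0]
  ],
  "jaw": 0
}}

```text
clock: 29.75
tool_pos: [0.5535, 0.2953, 0.04]
tcp_rot: [-3.141, -0.004, 1.22]
ft_force: [0.3, 1.0, -0.6]
width: 0.0097
```

Call:
{"fn": "jog_arm", "kwargs": {
  "xyz": [
    [0,0,0],
    [0,0,0],
    [0,0,0],
    [0,0,0.5],
    [0,0,2],
    [0,0,5],
    [0,0,9],
    [0,0,13],
    [2,0,15],
    [4,0,17],
    [4,0,17]
  ],
  "dr": [
    [0,0,0],
    [0,0,0],
    [0,0,0],
    [0,0,0],
    [0,0,0],
    [0,0,0],
    [0,0,0],
    [0,0,0],
    [0,0,0],
    [0,0,0],
    [0,0,0]
  ],
  "jaw": 30
}}

```text
clock: 30.67
tool_pos: [0.597, 0.2951, 0.2147]
tcp_rot: [3.134, -0.009, 1.219]
ft_force: [0.9, -0.0, 0.6]
width: 0.0256
```

```bash
python3 chk.py t5
python3 - <<'E'
from h import *
c=capture('scene');save(c,'end')
E
```

```text
30.6667 [0.597  0.2951 0.2147]
large top z 0.0599 knob 0.0001 0.0015 d 0.0218 tilt 0.0009 body z 0.0393 off 0.0002 0.0016 d 0.0559
medium top z 0.0506 knob 0.0059 -0.0022 d 0.0119 tilt 0.0028 body z 0.0371 off 0.0044 -0.0015 d 0.0398
small top z 0.0549 knob 0.0013 0.0005 d 0.016 tilt 0.0009 body z 0.0351 off 0.0015 0.0002 d 0.03
smallest top z 0.0521 knob 0.0015 0.0008 d 0.0122 tilt 0.0008 body z 0.0327 off 0.0012 0.0013 d 0.0198
```

View pics/t5.png

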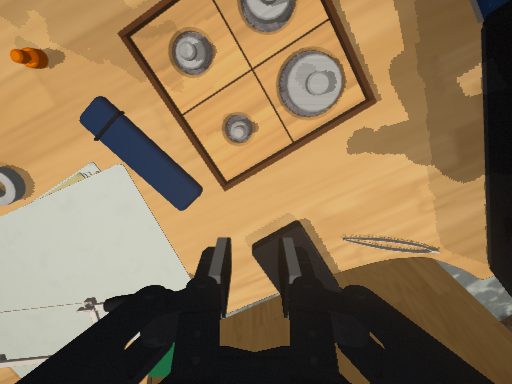

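View pics/end.png

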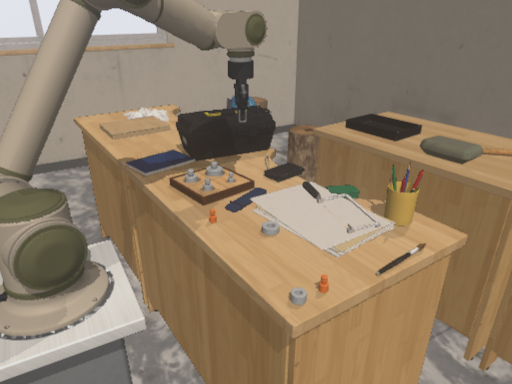

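All four stand on their pocket floors. The medium's odd reading this time is only because it is cut off at the picture's top edge. The rings and orange pieces are untouched, so I'll hand in.

Call:
{"fn": "jog_arm", "kwargs": {
  "xyz": [
    [0,0,0],
    [0,0,0],
    [0,0,0]
  ],
  "dr": [
    [0,0,0],
    [0,0,0],
    [0,0,0]
  ]
}}

```text
clock: 31.02
tool_pos: [0.5927, 0.2952, 0.209]
tcp_rot: [-3.14, -0.003, 1.22]
ft_force: [1.2, -0.1, -0.4]
width: 0.0257
```

```bash
python3 -c "
from workcell import ctrl
print(ctrl.close_job(), ctrl.state()['clock'])"
```

```text
the job is handed in; nothing more can be done
the job is handed in; nothing more can be done
```

I placed all four steel weights upright in their pockets, in order from largest to smallest, and handed the job in at about 31 s. The two rings and the two orange look-alikes were not touched.

- **Last checks:** the body tops measured 39, 37, 35 and 33 mm above the bench, which is the pocket floor plus each body's height. Each weight was within about 2 mm of its pocket's centre, and the gripper was clear.
- **Odd reading:** in the final picture the medium weight's centre and height read wrong, because it was cut off at the picture's edge. The two earlier readings of it, taken after it was placed, were good.
- **Mended on the way:** the medium weight first came down about 5 mm off-centre. The wrist force read about 31 N while it pressed on the pocket wall or floor. I lifted it slightly and re-centred it before letting go.

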